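# Draw out the slide tray with the pull hook

### The arm

A 7-joint arm with a two-finger parallel gripper is mounted at the origin on the work surface. World frame = base frame: x ahead of the robot, y to its left, z up, the work surface at z = 0. Lengths are in m, angles in rad, forces in N, time in s.
With the tool pointing down it reaches from about 0.425 to 0.8 m from the base axis. Payload 8.3 kg.
Tool frame: the origin (TCP) lies at the very end of the fingers, on their centre line; the grasp point (between the pads) lies 19 mm behind it; z points along the fingers, y is the direction in which the jaws open and shut (so a half turn about z gives the same grasp; the last joint's range is limited). The gripper opens to 85 mm and grips with 20 to 120 N. Pads are 22 mm wide; open, the fingers measure 114 mm over their backs; the gripper's body (76 mm by 85 mm) begins 54 mm behind the grasp point. The pads swing forward as they close: fully open they stand 13 mm farther back than shut.
Start: joints at [1.19, 0.383, 0.016, 1.37, -0.006, 1.388, -0.046], TCP at [0.195, -0.594, 0.231] pointing down, gripper open.
Joint ranges: [-2.95, 2.95], [-0.25, 2.06], [-1.52, 1.56], [0.18, 2.33], [-1.44, 4.58], [0.02, 2.06], [-3.01, 3.01]. Speed limits (rad/s): [2.39, 2.39, 3.01, 3.01, 3.14, 3.14, 3.14].

### API

Orientations are given as a rotation vector (axis times angle).
In Python, from rig import r, effector, cams, ticket, search_frame, masks_of, landmark_of gives the robot as it stands. The module is installed in compiled form; this text tells all that it offers. Calls block until the motion is done:
- r.movep(position, orientation): joint-space move of the TCP to a pose.
- r.move_l(position, attitude=None, max_speed=0.15, threshold=None): straight line of the TCP; attitude=None keeps the orientation; max_speed is the mean speed in m/s. With threshold (N) it stops when the force on the tool has changed by that much, and returns True; else False.
- r.movej(angles): joint-space move.
- effector.command_gripper(opening): finger opening in m; the grip force is fixed at half the most; returns when the fingers have stopped.
- r.hold(seconds).
- r.solve_ik(position, orientation): joint angles nearest the present ones, or None.
- r.read_state(): the state.
- cams.capture(name): name is "side" or "top" or "wrist"; returns a dict with "pixels" (480x640x3 uint8, red, green, blue), "vertical_fov" (degrees; the focal length in pixels is half the picture's height over the tangent of half this angle, whatever the lens; pixels are square), "cx", "cy" (the principal point, pixels), "cam_to_world" (4x4, takes a point from camera to world coordinates). Camera axes: x right, y down, z forward; pixel columns grow to the right and rows downward; lengths in m; the calibration is good to about 2 mm. A picture is of the moment at which its call begins. There is no depth.
A pose or a line that the arm cannot do raises r.PlanningError and nothing moves.
- ticket.job_done(): hands the job in, once; it reports no verdict.
Trained networks look in the newest picture that a camera, given by its name, has taken for a name from the list of things; names that differ only in an ending like _2 or _b are one class to them, and where a whole thing is asked for, a point or a joint stands for the part that bears it (a point fixed in the world has none). Each returns a list of dicts, best first, with "score" (0 to 1); they miss things now and then, are a little off and sometimes report something else, mostly with a low value. They report only what shows in the picture. A call takes as long as a camera call.
- search_frame(name, camera): "position" ([x, y, z] in m, in the coordinates of the camera as it stood for that picture, good to about 4 mm: the middle of the surface that is visible of it).
- masks_of(name, camera): "pixels" (480x640 bool, what is visible of it).
- landmark_of(name, camera): "position" ([x, y, z] in m, in the coordinates of the camera as it stood for that picture, good to about 4 mm: a listed point, or the origin of a listed thing).
The state is a dict: "time": time; "joint_positions": joint angles; "qvel": joint speeds; "effort": joint torques, N m; "tcp_pos": TCP position; "eef_rot": TCP orientation; "force": force on the tool from outside, world axes, zero at the start; "torque": the same for the moment, N m; "gripper_width": finger opening in m.
Only numpy, scipy, OpenCV 4.12 (cv2) and the standard library are available. Lean on these libraries where they do the work, as an engineer would, in place of code of your own. Each camera call takes 0.05 s, during which the arm holds its last target. There are 200 camera calls.

### The job

Take the orange-handled pull hook from its rest, hook its tip down into the finger hole of the purple slide tray, and gently draw the tray out of the white unit until it meets its stop. Then lift the hook clear and lay it back in its rest the way it lay, with the tray left fully out. Touch the unit and tray with nothing but the hook, keep the force on them light (well under 15 N), and leave the stapler, tape roll and pen pot where they are.

Things in the scene. Friction and masses are not known exactly. Their poses are not given: they have to be found in the camera images.
- unit: White desktop slide unit fixed to the desk, 200 deep (x) x 220 wide (y) x 135 mm tall; origin at the centre of its underside, z up, front face at x = -100 mm, facing its own -x. In an opening at its top sits a purple tray that slides out along the unit's -x. More than 16 N between the hook and the tray or unit, in any direction, damages them. Nothing else may touch them.
- hole_home (a point): Point on the unit at (-126, 0, 98) mm in its frame, axes as the unit's, fixed: where the tray's finger hole would be (top of the ledge) if the tray were shut and on the centre line. The true hole is the tray's travel farther along -x, and up to 22 mm to either side in y: the tray sits jammed sideways by an unmeasured amount, so the hole must be felt for or seen.
- tray (a joint): How far the tray is out, m: 0 shut, hard stop at 0.090; starts 0 to 6 mm out, drags with about 5 N, stays where left. A purple ledge on its front, 40 long (x) x 120 wide (y) x 6 mm thick, top 98 mm above the desk, free below, moves with it. The finger hole, round, 13 mm diameter, goes down through the ledge midway across its width, 18 mm behind its front edge, 22 mm before the tray's front panel.
- hook: Pull hook, about 90 g, loose: orange handle bar 90 long (x) x 16 wide (y) x 20 mm tall; a 7 mm steel rod leaves its +x end on its middle line and at x = 75 mm bends straight down to 38.5 mm below the handle's underside. Origin at the centre of the handle's underside, x towards the bend, z up. In the rest its underside is 55 mm above the desk and its middle is free on both sides for a grasp from above.
- hook_tip (a point): Centre of the flat lower end of the hook's rod, at (75, 0, -38.5) mm in the hook's frame.
- rest: Grey rest fixed to the desk: base 110 x 56 x 6 mm, origin at the centre of its underside; two posts 10 mm thick at x = +34 and -34 mm, 34 mm wide, each with an open-topped notch 22 mm wide (y), floor 55 mm and rims 69 mm above the desk. The hook's handle lies across both notches, its origin above the rest's, its x axis along the rest's x axis.
- stapler: Red and black stapler, 125 x 32 x 49 mm, lying on the desk; origin under its centre. Leave alone.
- tape: White roll of tape lying flat, 60 mm diameter, 20 mm high; origin under its centre. Leave alone.
- pot: Dark pen pot, 72 mm diameter, 95 mm tall, with pens up to 150 mm high; origin under its centre. Leave alone.

How it is judged:
On the way, in this order (a step that is already met when the one before it is completed fails the run):
1. the hook's tip is down in the finger hole of the tray, which is still in (x of hook_tip in the frame of unit between -0.141 and -0.115 m and z of hook_tip in the frame of unit between 0.05 and 0.094 m and y of hook_tip in the frame of unit between -0.027 and 0.027 m and value of joint tray below 0.03 m), for 0.1 s.
2. the tray is drawn out to its stop with the tip in its hole (x of hook_tip in the frame of unit between -0.226 and -0.202 m and z of hook_tip in the frame of unit between 0.05 and 0.094 m and y of hook_tip in the frame of unit between -0.027 and 0.027 m and value of joint tray above 0.085 m), for 0.1 s.
At the end, for the whole second after the job is handed in: The tray is out by at least 84 of its 90 mm; the hook lies still and upright in both notches of its rest (origin within 15 mm of the rest's in plan, handle underside 51 to 59 mm above the desk, axes within 0.2 rad, tip at the same end as at the start), let go (value of joint tray above 0.084 m and horizontal distance between hook and rest below 0.015 m and z of hook in the frame of rest between 0.051 and 0.059 m and horizontal distance between hook_tip and rest above 0.05 m and x of hook_tip in the frame of rest above 0.05 m and angle between hook's own z axis and vertical below 0.12 rad and angle between the x axis of hook and the x axis of rest, either way round below 0.2 rad and linear speed of hook below 0.02 m/s); the robot touches nothing.
It fails at once if the hook presses or pulls on the tray or unit with more than 16 N (contact force between hook and unit above 16 N).
It fails at once if the gripper or arm touches the unit or tray (contact force between any of the fingers, the arm and unit above 1 N).
It fails at once if the stapler, tape roll or pen pot is moved by more than 15 mm (distance of any of stapler, tape, pot from where it was at the start of the episode above 0.015 m).
It also fails if it takes over 67 s, if anything falls off the work surface, if the arm or the gripper's body presses on something with over 40 N, if the wrist force passes 120 N, or if a joint passes its speed limit or range.

## Working session

There is one attempt and no reset: what is moved stays moved. The work goes in short steps, each a Python script; the robot and the scene stay as the last script left them, time stands still between calls to the robot, and variables do not carry over. Pictures are saved under pics/ and viewed, about 8 in all and at most 12, crops included, and the job is handed in when it is done.

```bash
mkdir -p pics
cat > h.py <<'E'
import numpy as np, cv2
from rig import r, effector, cams, ticket, search_frame, masks_of, landmark_of
def cap(n,f=None):
    c=cams.capture(n)
    if f: cv2.imwrite('pics/'+f,c['pixels'][:,:,::-1])
    return c
def w(c,p): return (np.array(c['cam_to_world'])@np.r_[p,1])[:3]
def foc(c): return 240/np.tan(np.radians(c['vertical_fov'])/2)
def proj(c,P):
    q=np.linalg.inv(c['cam_to_world'])@np.r_[P,1]; return foc(c)*q[:2]/q[2]+[c['cx'],c['cy']]
def onz(c,uv,z):
    T=np.array(c['cam_to_world']); d=T[:3,:3]@[(uv[0]-c['cx'])/foc(c),(uv[1]-c['cy'])/foc(c),1]
    return T[:3,3]+d*(z-T[2,3])/d[2]
E
python3 - <<'E'
from h import *
np.set_printoptions(precision=4,suppress=True)
for n in ['top','side']:
    c=cap(n,n+'1.png'); print(n,np.array(c['cam_to_world'])[:3,3])
    for o in ['unit','hole_home','hook','hook_tip','rest','tray','stapler','tape','pot']:
        for d in landmark_of(o,n)[:1]: print(o,w(c,d['position']),round(d['score'],2))
s=r.read_state(); print(s['time'],s['tcp_pos'],s['eef_rot'],s['force'])
E
```

```text
top [0.4614 0.0005 1.1829]
unit [ 0.6203  0.2559 -0.0061] 0.66
hole_home [0.6613 0.1409 0.0992] 0.9
hook [ 0.4777 -0.2728  0.0519] 0.88
hook_tip [ 0.4908 -0.1988  0.0117] 0.72
rest [ 0.4806 -0.2748 -0.0014] 0.95Traceback (most recent call last):
  File "<stdin>", line 6, in <module>
ValueError: it knows: hole_home, hook, hook_tip, pot, rest, stapler, tape, unit
```

Run:
```python
from h import *
np.set_printoptions(precision=4,suppress=True)
for n in ['top','side']:
    c=cap(n,n+'1.png'); print(n,np.array(c['cam_to_world'])[:3,3])
    for o in ['unit','hole_home','hook','hook_tip','rest','stapler','tape','pot']:
        for d in landmark_of(o,n)[:1]: print(o,w(c,d['position']),round(d['score'],2))
    m=masks_of('rest',n)
    m=masks_of('hook',n)
    if m:
        ys,xs=np.nonzero(m[0]['pixels']); print('hookmask',xs.min(),xs.max(),ys.min(),ys.max())
s=r.read_state(); print(s['time'],s['tcp_pos'],s['eef_rot'],s['force'])
```

```text
top [0.4614 0.0005 1.1829]
unit [ 0.4783 -0.2718  0.0545] 0.49
hole_home [0.6598 0.1425 0.0995] 0.72
hook [ 0.479  -0.274   0.0524] 0.93
hook_tip [ 0.4872 -0.1933  0.0148] 0.87
rest [ 0.4821 -0.2744 -0.0002] 0.97
stapler [ 0.4051 -0.049  -0.0001] 0.55
tape [ 0.7011 -0.0509  0.0012] 0.65
pot [ 0.7155 -0.2601 -0.004 ] 0.56
hookmask 417 478 282 291
side [ 0.6396 -0.3957  1.3408]
unit [0.6213 0.2589 0.0015] 0.58
hole_home [0.6655 0.1376 0.101 ] 0.94
hook [ 0.484  -0.2702  0.0593] 0.94
hook_tip [ 0.4931 -0.1979  0.0118] 0.81
rest [ 0.4804 -0.2733  0.0008] 0.78
stapler [ 0.4015 -0.0481 -0.0023] 0.94
tape [ 0.7045 -0.0461 -0.0013] 0.62
pot [ 0.7171 -0.2608 -0.0002] 0.8
hookmask 233 254 329 386
1.4 [ 0.1954 -0.5936  0.2313] [-3.1019 -0.4972 -0.0001] [0.2891 0.0698 0.2021]
```

View pics/top1.png

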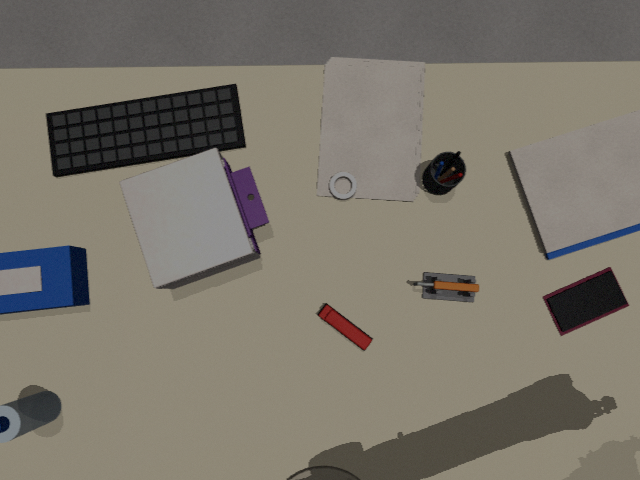

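View pics/side1.png

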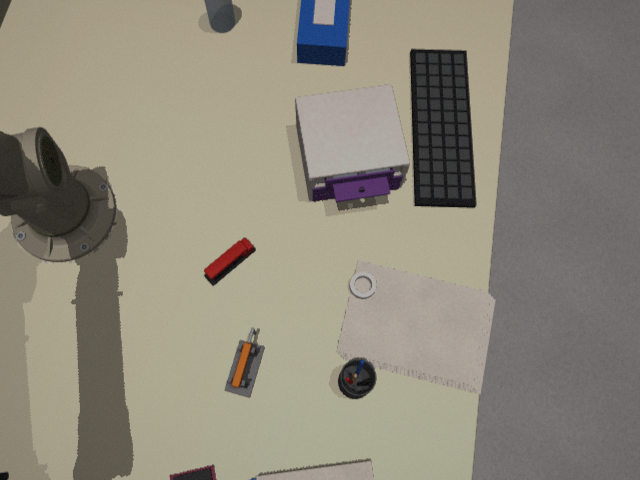

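The top view shows the ledge with its hole near (250,196), and the hook at (417–478, 287) with its tip to the left. The side view puts the hole at about (362,189). Next I compute the poses from the colours.

Run:
```python
from h import *
np.set_printoptions(precision=4,suppress=True)
def rect(c,m,z):
    m=m.astype(np.uint8); n,l,st,_=cv2.connectedComponentsWithStats(m); k=1+st[1:,4].argmax()
    ys,xs=np.nonzero(l==k); P=np.array([onz(c,(x,y),z)[:2] for x,y in zip(xs,ys)])
    R=cv2.minAreaRect((P*1000).astype(np.float32)); return np.array(cv2.boxPoints(R)),R,P.mean(0)
for n in ['top','side']:
    c=cap(n); I=c['pixels'].astype(int); H=cv2.cvtColor(c['pixels'],cv2.COLOR_RGB2HSV).astype(int)
    pur=(H[...,0]>125)&(H[...,0]<165)&(H[...,1]>90)&(H[...,2]>30)
    orange=(H[...,0]<18)&(H[...,0]>6)&(H[...,1]>150)&(H[...,2]>120)
    for nm,m,z in [('purple',pur,.098),('orange',orange,.075)]:
        b,R,mu=rect(c,m,z); print(n,nm,'size',R[1],'c',R[0],'ang',R[2],'mean',mu)
    for o in ['unit','rest']:
        M=masks_of(o,n)
        if M: b,R,mu=rect(c,M[0]['pixels'],.135 if o=='unit' else .006); print(n,o,M[0]['score'],R)
    # hole: dark inside purple region
    ref=(250,196) if n=='top' else (362,189)
    x0,y0=ref; g=I[y0-6:y0+7,x0-6:x0+7].sum(2); ww=np.clip(np.median(g)*.8-g,0,None); yy,xx=np.mgrid[y0-6:y0+7,x0-6:x0+7]
    uv=((ww*xx).sum()/ww.sum(),(ww*yy).sum()/ww.sum()); print('hole px',uv,onz(c,uv,.097))
    K=cv2.resize(c['pixels'][y0-50:y0+50,x0-60:x0+60],None,fx=6,fy=6)[:,:,::-1]; cv2.imwrite(f'pics/crop_{n}.png',K[100:500,100:600])
a=cv2.imread('pics/crop_top.png');b=cv2.imread('pics/crop_side.png');cv2.imwrite('pics/crops.png',cv2.resize(np.hstack([a,b]),(800,320)))
```

```text
top purple size (202.43154907226562, 47.1414909362793) c (652.6271362304688, 141.83885192871094) ang 19.393373489379883 mean [0.6576 0.1454]
top orange size (86.2645034790039, 13.741044044494629) c (482.4884338378906, -271.0467529296875) ang 84.88507843017578 mean [ 0.4824 -0.2714]
top unit 0.88 ((619.5653076171875, 234.56552124023438), (234.63607788085938, 249.4792938232422), 19.024749755859375)
top rest 0.87 ((466.4767761230469, -269.0013122558594), (110.76744842529297, 28.310579299926758), 84.3443603515625)
hole px (np.float64(250.1896591699513), np.float64(195.71458381636913)) [0.6648 0.1387 0.097 ]
side purple size (202.29437255859375, 57.801612854003906) c (653.8853759765625, 144.27633666992188) ang 20.812273025512695 mean [0.6548 0.1441]
side orange size (88.63031005859375, 14.532334327697754) c (483.43939208984375, -271.42913818359375) ang 85.11393737792969 mean [ 0.4834 -0.2724]
side unit 0.93 ((625.5459594726562, 227.95684814453125), (229.8325958251953, 261.63507080078125), 19.297941207885742)
side rest 0.63 ((482.69183349609375, -271.1352233886719), (109.56875610351562, 60.08460998535156), 84.52555084228516)
hole px (np.float64(361.4097119097119), np.float64(189.82061182061182)) [0.6639 0.1373 0.097 ]
```

View pics/crops.png

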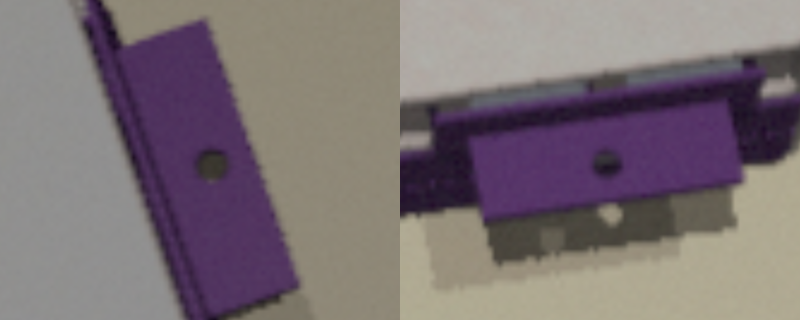

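The hole is clear in both views, at about (0.6645, 0.138). The unit's yaw is about 109.3°. The hook is at (0.483, -0.272) with yaw about 85°. Next I check IK for both half-turns and move above the hook.

```bash
cat >> h.py <<'E'
from scipy.spatial.transform import Rotation as Ro
def down(a,flip=0):
    a=np.radians(a+180*flip); x=np.array([np.cos(a),np.sin(a),0]); z=np.array([0,0,-1.]); 
    return Ro.from_matrix(np.c_[x,np.cross(z,x),z]).as_rotvec()
HK=np.array([.483,-.272]); HY=85.; HO=np.array([.6645,.138]); UY=109.3
def u(a): return np.array([np.cos(np.radians(a)),np.sin(np.radians(a))])
E
python3 - <<'E'
from h import *
np.set_printoptions(precision=3,suppress=True)
for f in (0,1):
    for p,a,z in [(HK,HY,.2),(HK,HY,.046),(HO-.075*u(UY),UY,.25),(HO-.075*u(UY),UY,.11),(HO-.165*u(UY),UY,.11)]:
        print(f,r.solve_ik([*p,z],down(a,f)))
E
```

```text
0 [ 0.778  0.275 -0.392  1.602  0.108  1.286  0.282]
0 [ 0.771  0.43  -0.391  1.773  0.193  0.976  0.216]
0 [ 0.273  0.635 -0.752  1.085  0.417  1.563 -0.039]
0 [ 0.277  0.703 -0.688  1.292  0.441  1.297 -0.073]
0 [ 0.364  0.756 -0.673  1.199  0.456  1.334  0.06 ]
1 [ 0.477  0.249 -0.026  1.616  0.007  1.276 -2.779]
1 [ 0.426  0.398  0.036  1.789 -0.017  0.955 -2.76 ]
1 [-0.771  0.866  1.351  1.149 -0.845  1.684 -2.464]
1 [-0.824  1.018  1.348  1.354 -0.983  1.5   -2.36 ]
1 [ 0.121  0.674 -0.235  1.214  0.153  1.27  -2.914]
```

Flip 0 works throughout.

Run:
```python
from h import *
np.set_printoptions(precision=4,suppress=True)
r.movep([*HK,.2],down(HY)); effector.command_gripper(.085)
c=cap('wrist','wr1.png'); print(np.array(c['cam_to_world']),c['vertical_fov'])
for o in ['hook','hook_tip','rest']:
    for d in landmark_of(o,'wrist')[:1]: print(o,w(c,d['position']),round(d['score'],2))
H=cv2.cvtColor(c['pixels'],cv2.COLOR_RGB2HSV).astype(int)
m=((H[...,0]<18)&(H[...,0]>6)&(H[...,1]>150)&(H[...,2]>100)).astype(np.uint8)
ys,xs=np.nonzero(m); P=np.array([onz(c,q,.075)[:2]*1000 for q in zip(xs,ys)],np.float32)
print(cv2.minAreaRect(P)); s=r.read_state(); print(s['time'],s['tcp_pos'],s['force'],s['gripper_width'])
```

```text
[[ 0.996  -0.0861 -0.0233  0.4884]
 [-0.0892 -0.9618 -0.2587 -0.2093]
 [-0.0001  0.2597 -0.9657  0.3427]
 [ 0.      0.      0.      1.    ]] 62.75363681707077
hook [ 0.4825 -0.2725  0.0529] 0.74
rest [ 0.4803 -0.2697  0.0008] 0.67
((481.5553894042969, -278.6719665527344), (71.84187316894531, 14.381389617919922), 85.2359848022461)
3.7083 [ 0.4829 -0.2722  0.2   ] [ 0.0645 -0.8122 -0.0973] 0.08527353963554292
```

View pics/wr1.png

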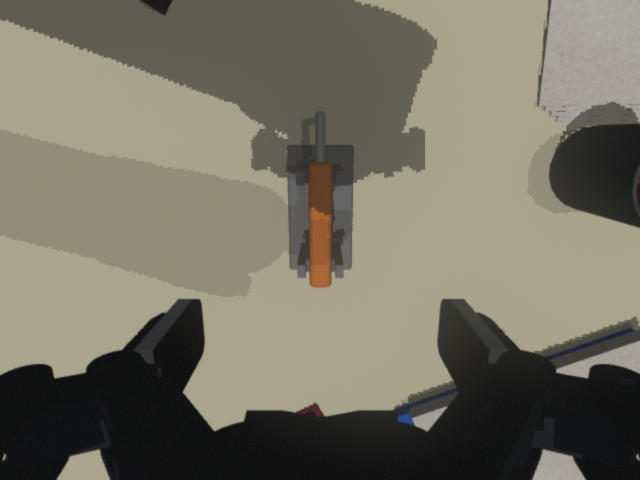

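The wrist view shows the hook upright in its rest. The handle spans rows 163–287 near column 320, with the tip pointing up the image. The handle and grasp estimates agree, so I grasp.

Run:
```python
from h import *
np.set_printoptions(precision=4,suppress=True)
c=cap('wrist'); print(onz(c,(320,163),.075),onz(c,(320,287),.075))
HK=np.array([.4825,-.272])
r.move_l([*HK,.046],down(85.),max_speed=.1); effector.command_gripper(.01)
s=r.read_state(); print(s['time'],s['tcp_pos'],s['force'],s['gripper_width'])
r.move_l([*HK,.19],max_speed=.1)
s=r.read_state(); print(s['time'],s['tcp_pos'],s['force'],s['gripper_width'])
c=cap('wrist','wr2.png')
for o in ['hook','hook_tip']:
    for d in landmark_of(o,'wrist')[:1]: print(o,w(c,d['position']),round(d['score'],2))
```

```text
[ 0.4866 -0.2267  0.075 ] [ 0.4788 -0.3151  0.075 ]
6.0833 [ 0.4827 -0.2721  0.0462] [-0.6091  0.695   2.4753] 0.015451500920142854
7.675 [ 0.4821 -0.2719  0.1893] [ 0.0506 -0.1008 -0.8416] 0.014866775215470975
hook [ 0.4835 -0.271   0.1946] 0.94
```

View pics/wr2.png

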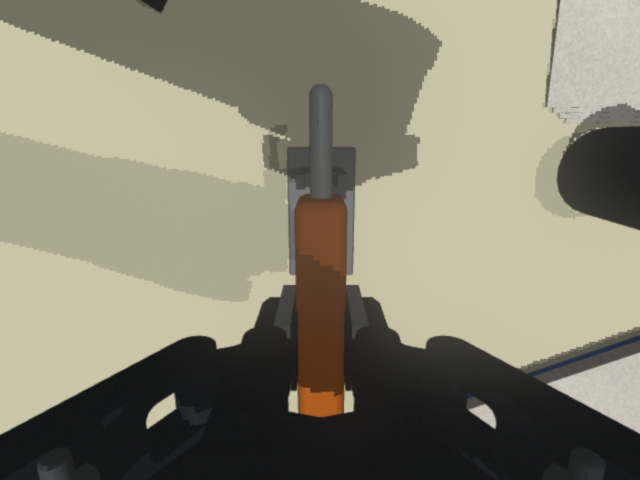

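The grasp is centred on the handle and level, with the rod at column 320. Next I hover with the tip short of the ledge to see the hole from close up.

Run:
```python
from h import *
np.set_printoptions(precision=4,suppress=True)
p=HO-(.076+.04)*u(UY)
r.movep([*p,.19],down(UY)); r.hold(.3)
c=cap('wrist','wr3.png'); s=r.read_state(); T=s['tcp_pos']; print(s['time'],T,s['force'],s['eef_rot'],down(UY))
print('hole pred px',proj(c,[*HO,.098]))
print('rod end pred px',proj(c,[*(T[:2]+.0795*u(UY)),T[2]+.019]), 'handle front', proj(c,[*(T[:2]+.046*u(UY)),T[2]+.029]))
for o in ['hole_home','unit']:
    for d in landmark_of(o,'wrist')[:1]: print(o,w(c,d['position']),round(d['score'],2))
```

```text
9.5667 [0.7028 0.0277 0.1902] [ 0.4243  0.4197 -1.1295] [ 1.8187  2.5612 -0.0002] [1.8176 2.5624 0.    ]
hole pred px [321.8585  33.3932]
rod end pred px [321.9233  79.3072] handle front [322.0687 198.0149]
hole_home [0.6626 0.1372 0.1011] 0.7
```

View pics/wr3.png

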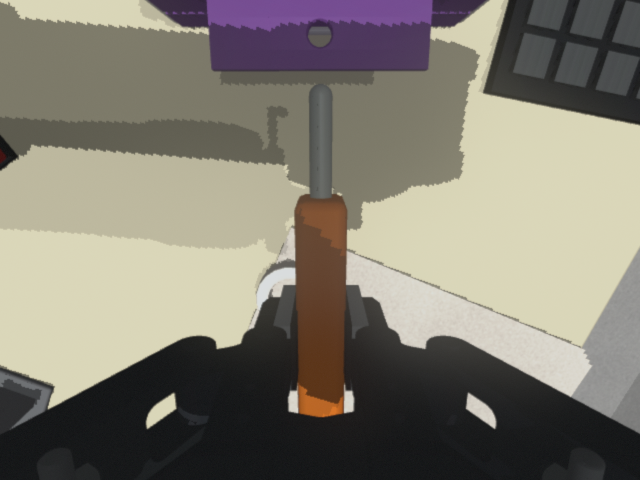

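The close view shows the hole at (320,35) in line with the rod at column 320.5. The ledge edge is level at row 70, so the yaw is right. I descend with a force guard.

Run:
```python
from h import *
np.set_printoptions(precision=4,suppress=True)
p=HO-.0765*u(UY)
def st(l):
    s=r.read_state(); f=s['force']; print(l,round(s['time'],2),s['tcp_pos'],'f',f, 'along',f[:2]@u(UY)); return s
r.move_l([*p,.19],max_speed=.08); r.move_l([*p,.14],max_speed=.05); r.hold(.3); st('above')
hit=r.move_l([*p,.1095],max_speed=.015,threshold=3); print('hit',hit); r.hold(.2); st('down')
cap('wrist','wr4.png')
```

```text
above 11.76 [0.6899 0.0658 0.1402] f [-1.0855 -0.2461 -0.6608] along 0.12650544790159293
hit False
down 14.14 [0.6898 0.0658 0.1095] f [-0.0587 -0.6209 -1.3496] along -0.5665667361443938
```

View pics/wr4.png

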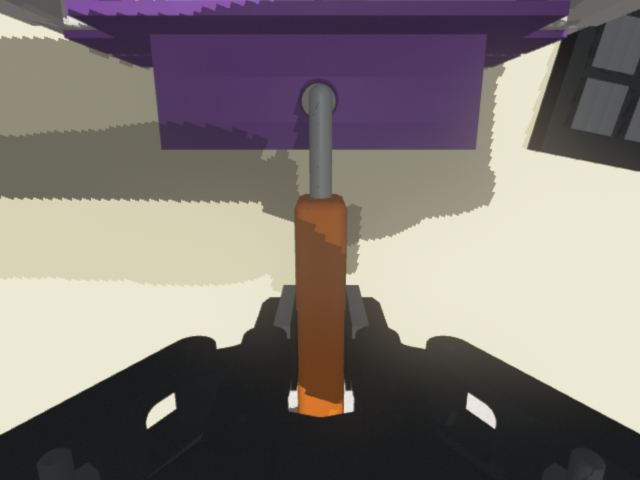

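The rod is in the hole with no contact (hole ring centred at (318,100)). I pull gently, with a guard.

Run:
```python
from h import *
np.set_printoptions(precision=4,suppress=True)
p0=HO-.0765*u(UY)
def st(l):
    s=r.read_state(); f=s['force']; print(l,round(s['time'],2),'moved',-(np.array(s['tcp_pos'])[:2]-p0)@u(UY),'lat',(np.array(s['tcp_pos'])[:2]-p0)@u(UY+90),'z',s['tcp_pos'][2],'f',f,'along',f[:2]@u(UY)); return s
for d in (.012,.045,.08):
    hit=r.move_l([*(p0-d*u(UY)),.1095],max_speed=.02,threshold=8.5); st(f'{d} {hit}')
    if hit: break
else:
    hit=r.move_l([*(p0-.099*u(UY)),.1095],max_speed=.012,threshold=4); st(f'end {hit}')
cap('wrist','wr5.png')
```

```text
0.012 False 14.94 moved 0.01094306644007422 lat -3.0677893745142304e-05 z 0.1093484720367885 f [-1.7461  4.8619 -1.6124] along 5.1657303250335
0.045 False 16.74 moved 0.04462786300661755 lat 4.471328298741479e-05 z 0.10939973676683601 f [-0.9744  4.5246 -1.5597] along 4.5923705215782
0.08 False 18.64 moved 0.07990649210637271 lat 6.820910139879329e-05 z 0.10943400055689276 f [-0.6932  4.6163 -2.148 ] along 4.585947703772366
end True 19.57 moved 0.0890645049349506 lat 0.00043853924776258155 z 0.10841179734451814 f [ 0.7334 -0.0387 -1.0253] along -0.27893078593407666
```

View pics/wr5.png

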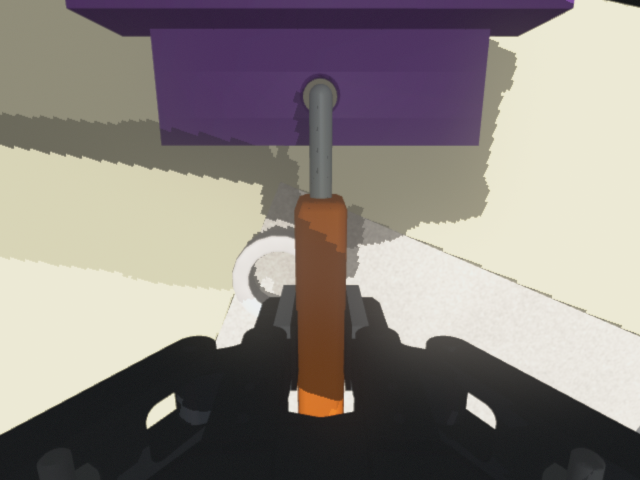

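The pull took about 4.6 N and stopped at 89 mm with the hook still in the hole. I confirm the stop with a second slow pull.

Run:
```python
from h import *
np.set_printoptions(precision=4,suppress=True)
p0=HO-.0765*u(UY)
def st(l):
    s=r.read_state(); f=s['force']; print(l,round(s['time'],2),'moved',-(np.array(s['tcp_pos'])[:2]-p0)@u(UY),'z',s['tcp_pos'][2],'f',f,'along',f[:2]@u(UY)); return s
st('now')
for d in np.arange(.090,.0991,.001):
    hit=r.move_l([*(p0-d*u(UY)),.1095],max_speed=.01,threshold=6); r.hold(.1); s=st(f'{d:.3f} {hit}')
    if hit or np.array(s['force'])[:2]@u(UY)>7: break
r.hold(.2)
c=cap('top'); 
x,y=np.round(proj(c,[*(HO-.09*u(UY)),.098])).astype(int)
cv2.imwrite('pics/top2.png',cv2.resize(c['pixels'][y-80:y+70,x-120:x+80],None,fx=4,fy=4)[:,:,::-1])
```

```text
now 19.62 moved 0.08891171941960342 z 0.10801260201959534 f [ 0.3426  0.5258 -1.1338] along 0.38300013010023826
0.090 False 20.26 moved 0.08933034740983353 z 0.10918320280921566 f [-2.1468  3.6279 -3.6588] along 4.133576787222378
0.091 False 20.61 moved 0.08939620777521555 z 0.10904998552422707 f [-3.0413  5.5772 -3.5366] along 6.268938534819553
0.092 False 20.96 moved 0.08956447045578905 z 0.1089535303031966 f [-2.8555  7.697  -3.5847] along 8.20819792220148
```

The stop is confirmed: the force rises to 8.2 N with no travel. I ease off, lift clear and carry the hook back above the rest.

Run:
```python
from h import *
np.set_printoptions(precision=4,suppress=True)
p0=HO-.0765*u(UY); q=p0-.0868*u(UY)
r.move_l([*q,.1095],max_speed=.02,threshold=9); r.hold(.2); s=r.read_state(); print('eased',s['force'])
print('hit',r.move_l([*q,.15],max_speed=.03,threshold=5)); r.move_l([*q,.21],max_speed=.08)
r.movep([.4825,-.272,.19],down(85.)); r.hold(.3)
c=cap('top'); x,y=np.round(proj(c,[*(HO-.09*u(UY)),.098])).astype(int); print('hole px',x,y)
uv=np.array([x,y]);I=c['pixels'].astype(int).sum(2); g=I[y-6:y+7,x-6:x+7]; print(g[::2,::2])
H=cv2.cvtColor(c['pixels'],cv2.COLOR_RGB2HSV).astype(int)
a=cv2.resize(c['pixels'][y-75:y+75,x-100:x+60],(400,375))[:,:,::-1]
k=cap('wrist'); s=r.read_state(); print(s['time'],s['tcp_pos'],s['force'],s['gripper_width'])
b=cv2.resize(k['pixels'],(400,300))[:,:,::-1]; b=np.vstack([b,np.zeros((75,400,3),np.uint8)])
cv2.imwrite('pics/back.png',np.hstack([a,b])); cv2.imwrite('pics/wr6.png',k['pixels'][:,:,::-1])
A=cv2.imread('pics/wr2.png')[80:200,280:360].astype(int); B=k['pixels'][80:200,280:360,::-1].astype(int); print('diff vs first lift',np.abs(A-B).mean())
for o in ['hook']:
    for d in landmark_of(o,'wrist')[:1]: print(o,w(k,d['position']),round(d['score'],2))
```

```text
eased [-0.1006 -0.6185 -1.1891]
hit False
hole px 293 181
[[263 260 263 254 255 258 387]
 [256 256 255 251 262 256 320]
 [259 233 130 137 245 257 252]
 [251 169 178 321 226 260 263]
 [248 196 184 183 280 264 255]
 [255 252 200 211 265 260 259]
 [261 263 254 257 255 264 259]]
25.925 [ 0.4828 -0.2716  0.1899] [-0.0781 -0.3552 -0.5041] 0.015057845228656925
diff vs first lift 1.9629166666666666
hook [ 0.483  -0.2728  0.1956] 0.89
```

View pics/back.png

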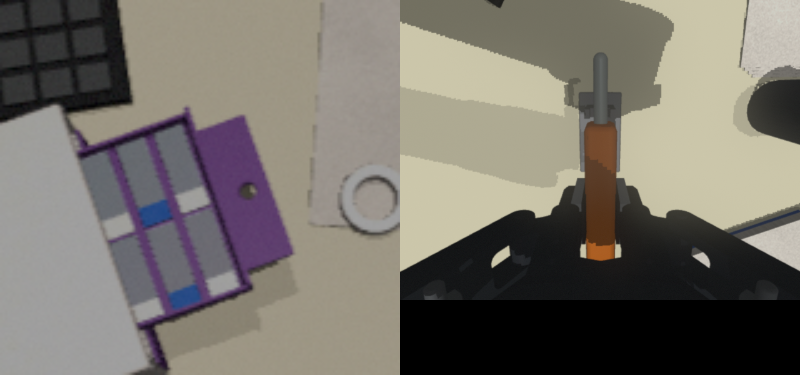

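The tray is out with the hook clear, and the hook is unchanged in the grip. I lay it back where it was grasped.

Run:
```python
from h import *
np.set_printoptions(precision=4,suppress=True)
P=[.4827,-.2721]
r.move_l([*P,.075],down(85.),max_speed=.1); r.hold(.2)
print('hit',r.move_l([*P,.0462],max_speed=.03,threshold=4)); s=r.read_state(); print(s['tcp_pos'],s['force'])
effector.command_gripper(.085); r.hold(.3)
r.move_l([*P,.2],max_speed=.1); r.hold(.5)
k=cap('wrist','wr7.png')
for o in ['hook','rest']:
    for d in landmark_of(o,'wrist')[:1]: print(o,w(k,d['position']),round(d['score'],2))
c=cap('top')
for o in ['hook','hook_tip','rest','stapler','tape','pot']:
    for d in landmark_of(o,'top')[:1]: print(o,w(c,d['position']),round(d['score'],2))
A=cv2.imread('pics/wr1.png')[100:300,280:360].astype(int); B=k['pixels'][100:300,280:360,::-1].astype(int); print('diff vs start',np.abs(A-B).mean())
s=r.read_state(); print(s['time'],s['tcp_pos'],s['force'],s['gripper_width'])
```

```text
hit True
[ 0.4824 -0.2719  0.0462] [-0.584  -0.5042  6.0789]
hook [ 0.4847 -0.2709  0.0518] 0.58
rest [ 0.48   -0.2713  0.0045] 0.95
hook [ 0.4777 -0.2756  0.0546] 0.7
hook_tip [ 0.4927 -0.1972  0.0118] 0.81
rest [ 0.4804 -0.2745 -0.0002] 0.93
stapler [ 0.402  -0.0503 -0.0009] 0.87
tape [ 0.7007 -0.0498 -0.0016] 0.68
pot [ 0.7151 -0.2589 -0.0057] 0.9
diff vs start 2.8882708333333333
32.075 [ 0.4827 -0.2721  0.2   ] [ 0.1755 -0.319   0.1978] 0.0851046980540808
```

View pics/wr7.png

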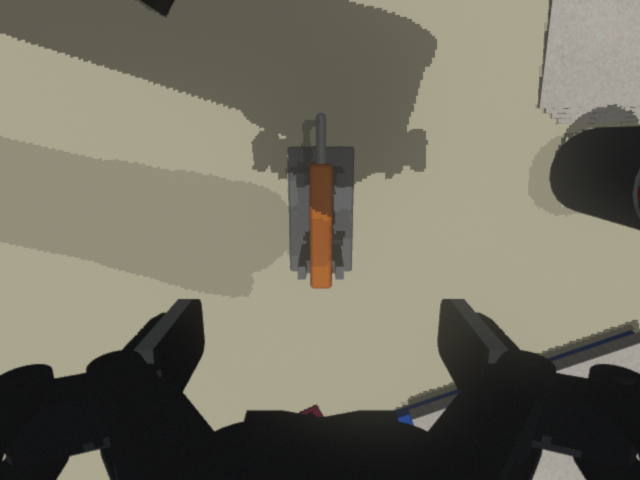

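The hook lies back as it did at the start (handle in rows 165–288, column 320) and the gripper is clear.

```bash
python3 -c "
from h import *
ticket.job_done()"
```

```text
the job is handed in; nothing more can be done
```

I drew the tray out to its stop with the hook, laid the hook back in its rest and handed the job in at about 32 s of robot time. No verdict is reported.

- **Hooking:** I found the hole in the top and side images and confirmed it with the wrist camera. The tip went in with no contact felt.
- **Drawing the tray:** The drag was about 4.6–5.2 N. The first guarded pull stopped after 89 mm of hook travel. A second slow pull raised the force to 8.2 N with no further travel, which confirmed the stop. I did not measure the tray's opening directly. The last top view shows it out with its hole about 2 px (roughly 4 mm) from where a full 90 mm of travel would put it.
- **Putting the hook back:** The guarded descent felt a contact force change of 4 N at the original grasp height, as expected. The last wrist picture matches the starting one to 1–2 px, and the gripper is open and clear above it.
- **Other items:** The stapler, tape roll and pen pot are within about 3 mm of where they were first found, which is within the network's error.
- **Disagreement:** Single hook readings from the network differ from the other estimates by up to about 5 mm. That is close to its stated error, so I relied on the picture match instead.

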